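Draw the box cover tight with its toggle latch

ROBOT

A 7-joint arm with a two-finger parallel gripper is mounted at the origin on the work surface; the furniture and walls round the work are solid. World frame = base frame: x ahead of the robot, y to its left, z up, the work surface at z = 0. Lengths are in m, angles in rad, forces in N, time in s.
With the tool pointing down it reaches from about 0.425 to 0.95 m from the base axis. Payload 4.7 kg.
Tool frame: the origin (TCP) lies on the centre line of the jaws, within the pads' length; the fingertips stand robot.nose_length ahead of it and the grasp point (between the pads) lies 8 mm behind it (robot.nose_length is the distance from the TCP to the fingertips, in m); z points along the fingers, y is the line along which they close (so a half turn about z gives the same grasp; the last joint's range is limited). The gripper opens to 85 mm and grips with 20 to 120 N. Pads are 22 mm wide; open, the fingers measure 114 mm over their backs; the gripper's body (76 mm by 85 mm) begins 54 mm behind the grasp point. The pads swing forward as they close: fully open they stand 13 mm farther back than shut.
Start: joints at [-1.322, 0.469, -0.049, 1.532, 0.024, 1.141, -0.082], TCP at [0.185, 0.649, 0.242] pointing down, gripper open.
Joint ranges: [-2.59, 2.59], [-0.33, 1.99], [-1.39, 1.29], [0.1, 2.45], [-1.04, 4.18], [0.21, 1.99], [-2.66, 2.66]. Speed limits (rad/s): [2.57, 2.57, 3.14, 3.14, 3.14, 3.14, 3.14].

INTERFACE

Orientations are given as [roll, pitch, yaw] about the fixed x, y, z axes, in that order (R = Rz(yaw) Ry(pitch) Rx(roll)).
In Python, from plant import robot gives the robot as it stands. Calls block until the motion is done:
- robot.goto(position, orientation): joint-space move of the TCP to a pose.
- robot.move_straight(position, vel=0.15, attitude=None, contact_N=None): straight line of the TCP; attitude=None keeps the orientation; vel is the mean speed in m/s. With contact_N (N) it stops when the force on the tool has changed by that much, and returns True; else False.
- robot.move_joints(angles): joint-space move.
- robot.grip(opening, strength=None): opening from 0.0 (shut) to 1.0 (fully open); strength is the grip in N (None keeps the last); returns when the fingers have stopped.
- robot.sleep(seconds).
- robot.inverse_kinematics(position, orientation): joint angles nearest the present ones, or None.
- robot.sense(): the state.
- robot.grab_frame(name): name is "scene" or "top"; returns a dict with "image" (384x512x3 uint8, red, green, blue), "range_z" (384x512 float32, m along the optical axis (not along the pixel's ray), 0 where there is no reading), "fx", "fy", "cx", "cy" (pixels), "R" (3x3) and "t" (3): a world point X has camera coordinates R X + t. Camera axes: x right, y down, z forward; pixel columns grow to the right and rows downward; lengths in m; the calibration is good to about 2 mm. A picture is of the moment at which its call begins.
A pose or a line that the arm cannot do raises robot.IKError and nothing moves.
- robot.close_job(): hands the job in; it is judged then, once.
The state is a dict: "t": time; "joint_pos": joint angles; "joint_velocities": joint speeds; "effort": joint torques, N m; "tcp_pos": TCP position; "tcp_rot": TCP orientation; "wrist_force": force on the tool from outside, world axes, zero at the start; "torque": the same for the moment, N m; "opening": opening from 0.0 (shut) to 1.0 (fully open); "gripper_force": force on a finger pad.
Only numpy, scipy, OpenCV 4.12 (cv2) and the standard library are available. Lean on these libraries where they do the work, as an engineer would, in place of code of your own. Each camera call takes 0.05 s, during which the arm holds its last target. There are 200 camera calls.

TASK

The grey metal box stands with its front cover ajar. Push the cover up against its rubber seal, then swing the wire bail over so that its cross bar drops down behind the keeper on the cover, then press the latch lever over and down on to its rubber rest and hold it there with about 15 N for a second to bed the seal; let go, and the cover must stay drawn tight. Feel for each stop: never lean on the box, cover or latch with more than 30 N, and leave the things around it where they are.

Things in the scene. Friction and masses are not known exactly. Their poses are not given: they have to be found in the camera images.
- case: Grey sheet-metal box, shell 72 deep (x -8 to +64) x 160 wide x 140 mm high, fixed, open towards its own -x (about towards the robot), where a 51 mm thick cover, as wide, its top level with the box's, is hinged 18 mm above the table. Origin: on the table under the lever pin, on the mid plane; x points to the back of the box, z up. The latch is on top, on the mid plane (y = 0).
- cover_edge (a point): Middle of the cover's top front (-x) edge, where to push it shut; 122 mm above and 51 mm in front of the hinge line when shut, 61 mm in front of the lever pin. The cover's top is flat, 51 x 160 mm, with the keeper at its middle.
- keeper (a point): Steel keeper, 26 mm wide (y), on the cover's top: a 13 mm high wall, its top overhanging 2.5 mm to -x. Point: on its -x face, 8 mm above the cover; axes as the box, tilting with the cover. The bail's bar must drop on the -x side, under the overhang: middle then 1 mm below and 2 to 15 mm in front of this point. If the cover is off the seal the bar lands on top instead.
- lever_pin (a point): Axis of the latch lever, along the box's y, 148 mm above the table, 8 mm above the box's top.
- lever_tip (a point): Free end of the latch lever, 60 mm from its pin, upper side when flat: a steel strip 20 wide, 3 thick, 62 mm long; at lever = 0 its upper face is 2 mm above the pin. It stays where left (2 to 3 N). With the bail hooked it needs up to about 8 N at 42 mm from the pin until it passes over centre at about 0.2 rad. A firm rubber rest on the box, 46 mm behind the pin, then stops it.
- bail_bar (a point): Middle of the wire bail's cross bar (4 mm thick, 38 mm long, along y). Two legs at y = +-17 mm join it to a pin on the lever, 57 mm away; that pin is 15 mm from the lever pin, along the lever. A finger tab 22 mm wide, 11 mm long continues beyond the bar.
- cover (a joint): Cover angle, rad: 0 = metal to metal, grows as its top leans out towards -x. It touches the seal at about 0.05 to 0.06; the seal then pushes back, about 14 N per mm at the top. Off the seal it stays where left (stiff hinge, 2 N at the top edge; the edge rises as it closes, so push along its arc, not level).
- lever (a joint): Lever angle, rad: 0 = level, pointing to the box's +x; 1.57 = upright; 2.0 = thrown fully open, leaning to -x over the cover (stop). Latched it lies on the rubber rest, whose height differs from box to box by some 4 mm and is not measured: the lever stops anywhere from 0 to 0.1.
- bail (a joint): Bail angle relative to the lever, rad: 0 = along it. lever + bail = the bail's angle from the box's +x: 1.57 upright, about 3.4 lying over the cover towards -x. Light friction holds it within about 0.4 rad of upright; pushed further over to -x it drops by itself. Latched value about 3.1.
- tape_measure: Yellow tape measure standing on its base, 38x78x64 mm; origin under its middle. A bystander.
- coupling: Dark grey pipe coupling standing upright, 52 mm across, 50 mm high; origin under its middle. A bystander.
- black_tape: Roll of black tape lying flat, 64 mm across, 19 mm high; origin under its middle. A bystander.

How it is judged:
On the way, in this order (a step that is already met when the one before it is completed fails the run):
1. the cover is pushed up against its seal (value of joint cover below 0.07 rad), for 0.2 s.
2. the bail's cross bar lies down behind the keeper while the lever is still up (x of bail_bar in the frame of keeper between -0.018 and 0.001 m and z of bail_bar in the frame of keeper between -0.008 and 0.003 m and value of joint lever above 0.9 rad), for 0.2 s.
3. the lever is held down on its rest with 10 to 20 N, the cover drawn tight (value of joint lever below 0.13 rad and value of joint cover below 0.02 rad and contact force between the fingers and case between 10 and 20 N), for 0.4 s.
At the end, for the whole second after the job is handed in: The lever lies down on its rest (below 0.13 rad), the bail's bar is caught behind the keeper (its middle at most 18 mm in front of and 1 mm behind the face point, below the overhang), the cover is held tight (within 0.02 rad of metal to metal), all at rest (value of joint lever below 0.13 rad and value of joint cover below 0.02 rad and x of bail_bar in the frame of keeper between -0.018 and 0.001 m and z of bail_bar in the frame of keeper between -0.008 and 0.003 m and velocity of joint each of lever, cover below 0.05 rad/s and linear speed of each of tape_measure, coupling, black_tape below 0.02 m/s); the robot touches nothing.
It fails at once if the robot leans on the box, cover or latch with more than 35 N (contact force between any of the fingers, the arm and case above 35 N).
It fails at once if a bystander is moved by more than 20 mm (distance of any of tape_measure, coupling, black_tape from where it was at the start of the episode above 0.02 m).
It also fails if it takes over 70 s, if anything falls off the work surface, if the arm or the gripper's body presses on something with over 40 N, if the wrist force passes 120 N, or if a joint passes its speed limit or range.

## Working session

There is one attempt and no reset: what is moved stays moved. The work goes in short steps, each a Python script; the robot and the scene stay as the last script left them, time stands still between calls to the robot, and variables do not carry over. Pictures are saved under pics/ and viewed, at most 10 in all, crops included, and the job is handed in when it is done.

```bash
ls; mkdir -p pics; python3 - <<'E'
from plant import robot
import cv2,numpy as np
s=robot.sense();print(s,robot.nose_length)
for n in("scene","top"):
    f=robot.grab_frame(n);cv2.imwrite(f"pics/{n}0.png",f["image"][:,:,::-1]);np.savez(f"{n}0.npz",**f);print(n,f["R"],f["t"],f["fx"])
E
```

```text
pics
{'t': 0.0, 'joint_pos': array([-1.32188964,  0.46943147, -0.04858125,  1.53372606,  0.02413429,
        1.14103554, -0.08232555]), 'joint_velocities': array([ 0.00013827, -0.00024576, -0.00028751,  0.00052358,  0.00041568,
       -0.00222944,  0.0010166 ]), 'effort': array([ 1.66050762e-03, -5.10297847e+01, -4.64228250e-02, -2.37716693e+01,
        1.05913344e-02,  7.20271128e-03,  1.32237824e-05]), 'tcp_pos': array([0.18496262, 0.64855126, 0.24125451]), 'tcp_rot': array([-3.13958218e+00,  1.14423630e-04,  2.86379497e+00]), 'wrist_force': array([ 0.06041002, -0.12379202, -0.16640641]), 'torque': array([ 0.0030605 , -0.02795958,  0.02242967]), 'gripper_force': 0.0, 'opening': 0.9996001176544267} 0.011
scene [[-0.61541201 -0.7881972   0.00363724]
 [-0.42880273  0.33092336 -0.8406057 ]
 [ 0.66135941 -0.51887851 -0.54163532]] [0.45807975 0.23003414 0.70557686] 397.5172719744994
top [[-0.00219412 -0.99972689  0.02326669]
 [-0.98156215 -0.00229391 -0.19112951]
 [ 0.19113068 -0.02325706 -0.98128904]] [0.20392951 0.46893085 0.94985228] 486.2318696873228
```

View pics/scene0.png

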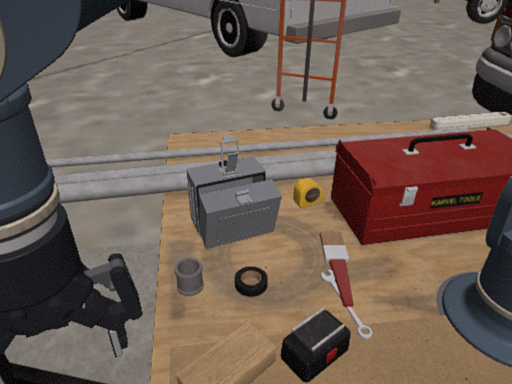

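View pics/top0.png

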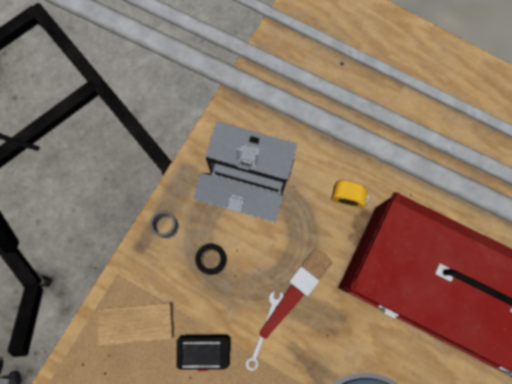

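The scene view shows the box at about (235,200), with the cover leaning out, the lever and bail upright at (230,155), and the coupling (189,276), black tape (251,281) and tape measure (308,192) around it. The top view shows the box at about (248,170). Next I fit the pose from depth.

```bash
cat > h.py <<'E'
import numpy as np,cv2
def cloud(f):
    z=f["range_z"].astype(float);v,u=np.mgrid[:384,:512]
    c=np.stack([(u-f["cx"])/f["fx"]*z,(v-f["cy"])/f["fy"]*z,z],-1)
    w=(c-f["t"])@f["R"]; w[z==0]=np.nan
    return w
E
python3 - <<'E'
from h import *
T=dict(np.load("top0.npz"));S=dict(np.load("scene0.npz"))
wt=cloud(T);ws=cloud(S)
for n,w,pts in(("top",wt,[(225,135),(280,150),(245,150),(255,138),(240,190),(235,203),(165,225),(210,260),(350,192),(250,250)]),("scene",ws,[(230,145),(230,160),(240,215),(260,190),(220,180),(308,185),(189,265)])):
    for u,v in pts: print(n,u,v,w[v,u].round(4))
p=wt[110:180,190:310].reshape(-1,3);p=p[(abs(p[:,2]-.14)<.006)]
r=cv2.minAreaRect((p[:,:2]*1000).astype(np.float32));print(len(p),p[:,2].mean(),r,cv2.boxPoints(r))
P=np.vstack([wt[110:225,190:305].reshape(-1,3),ws[125:250,180:290].reshape(-1,3)]);src=np.r_[np.zeros(115*115),np.ones(125*110)]
ok=P[:,2]>.01;P=P[ok];src=src[ok]
np.savez("P.npz",P=P,src=src)
h=P[P[:,2]>.15];print(len(h),h.min(0),h.max(0))
E
```

```text
top 225 135 [0.5637 0.2753 0.1386]
top 280 150 [0.5343 0.1721 0.1405]
top 245 150 [0.5097 0.2365 0.2244]
top 255 138 [0.5529 0.219  0.1549]
top 240 190 [0.4592 0.2465 0.1336]
top 235 203 [0.4343 0.2555 0.1357]
top 165 225 [0.4109 0.4057 0.0017]
top 210 260 [ 3.382e-01  3.106e-01 -2.000e-04]
top 350 192 [0.4706 0.0265 0.06  ]
top 250 250 [ 0.359   0.2278 -0.002 ]
scene 230 145 [0.8137 0.0171 0.0256]
scene 230 160 [0.4971 0.241  0.1848]
scene 240 215 [0.4333 0.2644 0.0938]
scene 260 190 [0.4351 0.2116 0.1322]
scene 220 180 [0.5057 0.2616 0.1406]
scene 308 185 [0.462  0.0383 0.0641]
scene 189 265 [0.4272 0.3924 0.0359]
3182 0.13996419107848307 ((514.5908203125, 232.71743774414062), (160.11614990234375, 115.26760864257812), 73.88999938964844) [[437.00555 171.79556]
 [547.74664 139.81082]
 [592.1761  293.6393 ]
 [481.435   325.62405]]
718 [0.48079728 0.21326221 0.15000214] [0.55794912 0.25343074 0.23321451]
```

```bash
cat >> h.py <<'E'
YAW=np.deg2rad(-16.11);O=np.array([.5085,.2344,0])
B=np.array([[np.cos(YAW),-np.sin(YAW),0],[np.sin(YAW),np.cos(YAW),0],[0,0,1]])
def tobox(P): return (P-O)@B
E
python3 - <<'E'
from h import *
d=np.load("P.npz");P=tobox(d["P"]);src=d["src"];np.set_printoptions(precision=4,suppress=True)
q=lambda m:print(m.sum(),np.percentile(P[m],[1,50,99],axis=0).tolist().__repr__()[:300])
for s in(0,1):
    print("src",s)
    print("box top");m=(src==s)&(abs(P[:,2]-.14)<.003)&(P[:,0]>0);q(m)
    m=(src==s)&(P[:,0]<-.03)&(P[:,2]<.150)&(abs(P[:,1])>.02)&(abs(P[:,1])<.075)
    # cover top profile: z vs x
    for x in np.arange(-.14,.0,.01):
        k=m&(abs(P[:,0]-x)<.003)
        if k.sum()>5: print(round(x,3),k.sum(),np.percentile(P[k,2],[5,50,95]))
    print("latch")
    h=(src==s)&(P[:,2]>.152)&(abs(P[:,1])<.04)
    for z in np.arange(.155,.24,.008):
        k=h&(abs(P[:,2]-z)<.004)
        if k.sum(): print(round(z,3),k.sum(),np.percentile(P[k],[5,50,95],axis=0)[:,:2].tolist())
# side-view pic: x vs z, |y|<.03 and top-view, 4px/mm
im=np.full((560,800,3),255,np.uint8)
for p,s in zip(P,src):
    c=((0,0,255),(255,0,0))[int(s)]
    if abs(p[1])<.025: cv2.circle(im,(int((p[0]+.13)*3500),int(550-(p[2]-.1)*3500)),2,c,-1)
cv2.imwrite("pics/side.png",im)
E
```

```text
src 0
box top
2335 [[0.0006775434455663074, -0.07857925569319399, 0.13728825384904988], [0.03316262505398489, -0.005581665511718369, 0.14015763211641702], [0.0628124856394301, 0.07803644136402534, 0.1428562669549603]]
-0.09 82 [0.1213 0.1236 0.1267]
-0.08 199 [0.1237 0.1262 0.1288]
-0.07 193 [0.126  0.129  0.1315]
-0.06 190 [0.1288 0.1316 0.1342]
-0.05 199 [0.1314 0.1341 0.1364]
-0.04 91 [0.1334 0.1358 0.1381]
latch
0.155 20 [[-0.002970942036171119, -0.011467278579673716], [0.041210401223069223, 0.0002886453326870495], [0.04701162274152074, 0.007473626575376466]]
0.163 37 [[-0.005410163528845621, -0.015942933139456116], [-0.0038086040082582545, -0.00018132032768202594], [-0.0018614141655022346, 0.015321943010212653]]
0.171 17 [[-0.009039189467976057, -0.01754063069141427], [-0.006582887277291019, 0.0004852908350606146], [-0.0035301396509624483, 0.017028885291329714]]
0.179 13 [[-0.011612872445395276, -0.0187045547608739], [-0.003921114904243319, 0.0017181031589572915], [-0.0025282820080715727, 0.018457512349091133]]
0.187 18 [[-0.01534328075813687, -0.016987810337590944], [-0.0131079
[... 2391 characters left out ...]
 [-0.021306614793049534, -0.0005243776156399754], [0.000797207073686969, 0.017211749437731374]]
0.211 16 [[-0.0012155367803246618, -0.02013100680091534], [0.0004174356366774838, -0.0011656210978391868], [0.0026330417211510556, 0.017250567998583204]]
0.219 39 [[-0.000990351684451678, -0.01746051865253625], [0.0018354624897011483, 0.0002544350071736552], [0.003981112229981899, 0.016322336642256324]]
0.227 46 [[0.0011693599902279242, -0.010580183087464794], [0.004471557481163614, -0.0012423884061746513], [0.007171317251280188, 0.009120463106542829]]
0.235 3 [[0.004817508089073329, -0.004156542186749406], [0.005288500641012389, -0.0026284130687641905], [0.006411361066511563, 0.0055832652010821]]
```

View pics/side.png

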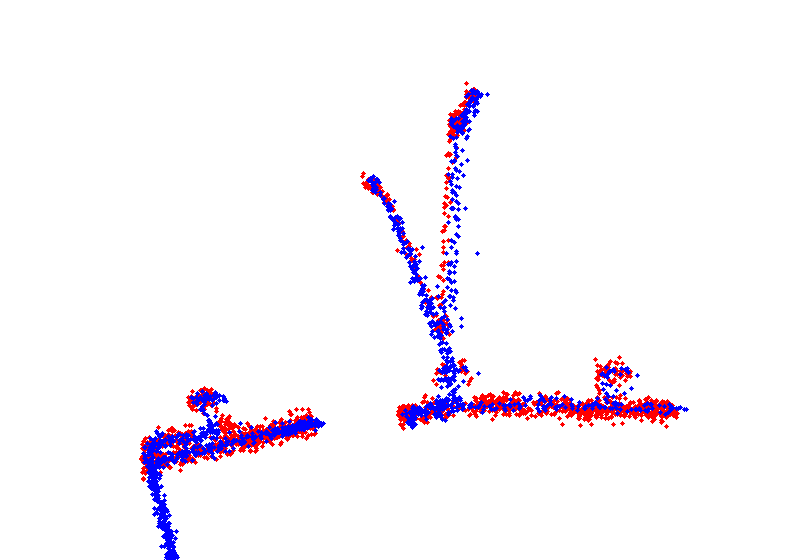

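```bash
cat >> h.py <<'E'
from plant import robot
from scipy.spatial.transform import Rotation as Ro
def att(t,flip=True):
    R=Ro.from_euler('z',YAW)*Ro.from_euler('y',-t)*Ro.from_euler('x',np.pi)
    if flip: R=R*Ro.from_euler('z',np.pi)
    return R.as_euler('xyz')
def tcp(x,z,t,y=0):   # TCP in world for fingertip centre at box (x,y,z), tilt t towards +x
    return O+B@np.array([x-.011*np.sin(t),y,z+.011*np.cos(t)])
def tip():            # fingertip centre in box frame, and force in box frame
    s=robot.sense();R=Ro.from_euler('xyz',s["tcp_rot"]).as_matrix()
    return tobox(s["tcp_pos"]+.011*R[:,2]).round(4),(s["wrist_force"]@B).round(2),round(s["t"],2)
E
python3 - <<'E'
from h import *
for t in(0,.3,.5,.7):
  for fl in(True,False):
    print(t,fl,[robot.inverse_kinematics(tcp(x,z,t),att(t,fl)) is not None for x,z in((-.13,.27),(-.12,.12),(-.075,.13),(.03,.25),(.03,.21),(-.05,.21),(-.05,.19),(.0,.2),(.05,.15))])
print(robot.inverse_kinematics(tcp(-.12,.12,.5),att(.5)))
E
```

```text
0 True [True, True, True, True, True, True, True, True, True]
0 False [True, True, True, True, True, True, True, True, True]
0.3 True [True, True, True, True, True, True, True, True, True]
0.3 False [False, True, True, True, True, True, True, True, True]
0.5 True [True, True, True, True, True, True, True, True, True]
0.5 False [False, True, True, True, True, False, True, True, True]
0.7 True [True, True, True, True, True, True, True, True, True]
0.7 False [True, True, True, False, True, True, True, True, True]
[-1.21594074  0.24733879  0.25843049  2.31401846  0.81654443  0.57869172
 -0.37341408]
```

```bash
python3 - <<'E'
from h import *
robot.grip(0.0)
robot.goto(tcp(-.15,.27,.5),att(.5)); print(tip())
robot.move_straight(tcp(-.125,.1067,.5),vel=.12); print(tip())
print(robot.move_straight(tcp(-.092,.1067,.5),vel=.03,contact_N=2),tip())
p,_,_=tip()
E
```

```text
(array([-0.1504,  0.0013,  0.2703]), array([0.46, 0.03, 0.79]), 2.38)
(array([-0.125 ,  0.0004,  0.1071]), array([-0.07, -0.41,  0.49]), 3.91)
True (array([-0.0939, -0.0004,  0.1063]), array([ 0.03,  0.87, -0.4 ]), 4.88)
```

```bash
python3 - <<'E'
from h import *
def pt(a): return -.010-.051*np.cos(a)-.110*np.sin(a)-.0087, .018+.110*np.cos(a)-.051*np.sin(a)-.0053
f0=tip()[1]
for a in np.r_[.21,.17,.13,.10,np.arange(.085,.015,-.005)]:
    x,z=pt(a); h=robot.move_straight(tcp(x,z,.5),vel=.02,contact_N=9)
    p,f,t=tip(); print(round(a,3),h,p,f-f0,t)
    if h or np.linalg.norm((f-f0)[[0,2]])>8: break
robot.sleep(.4);print(tip())
E
```

```text
0.21 False [-0.0916 -0.0004  0.1095] [-1.78 -1.68 -0.72] 5.24
0.17 False [-0.0872 -0.      0.1127] [-1.41 -0.37  0.72] 5.63
0.13 False [-8.320e-02  1.000e-04  1.154e-01] [ 0.54 -0.91  0.67] 6.03
0.1 False [-8.020e-02  1.000e-04  1.173e-01] [-0.89 -1.19 -0.07] 6.36
0.085 False [-7.870e-02  1.000e-04  1.181e-01] [-1.28 -0.35  0.21] 6.61
0.08 False [-7.840e-02  1.000e-04  1.183e-01] [-1.1  -0.99  0.68] 6.86
0.075 False [-7.790e-02  1.000e-04  1.186e-01] [-1.56 -0.49 -0.07] 7.11
0.07 False [-7.720e-02  1.000e-04  1.189e-01] [-2.34 -0.83  0.89] 7.36
0.065 False [-7.670e-02  1.000e-04  1.192e-01] [-2.15 -0.29 -0.04] 7.61
0.06 False [-7.610e-02  1.000e-04  1.195e-01] [-1.09 -0.08 -0.12] 7.86
0.055 False [-7.560e-02  1.000e-04  1.198e-01] [-2.68 -0.89  0.18] 8.11
0.05 False [-0.0751  0.      0.1201] [-2.42 -0.83  0.17] 8.36
0.045 False [-0.0746  0.      0.1203] [-1.77  0.19  0.49] 8.61
0.04 False [-7.430e-02  1.000e-04  1.204e-01] [-3.64 -0.2   0.49] 8.86
0.035 False [-7.400e-02  1.000e-04  1.206e-01] [-5.38 -0.62 -0.76] 9.11
0.03 False [-0.0738  0.      0.1207] [-6.08 -0.35 -0.57] 9.36
0.025 False [-7.360e-02  1.000e-04  1.208e-01] [-7.27  0.64 -0.75] 9.61
0.02 False [-0.0734  0.      0.1209] [-7.88  0.17 -1.33] 9.86
0.015 False [-7.330e-02  1.000e-04  1.209e-01] [-10.02  -0.73  -1.05] 10.11
(array([-0.0733,  0.    ,  0.1209]), array([-10.05,  -0.06,  -1.76]), 10.51)
```

```bash
python3 - <<'E'
from h import *
robot.move_straight(tcp(-.11,.115,.5),vel=.06)
robot.move_straight(tcp(-.15,.30,.5),vel=.15)
for n in("scene",):
    f=robot.grab_frame(n);P=tobox(cloud(f)[125:250,180:290].reshape(-1,3))
    m=(abs(P[:,1])<.075)&(abs(P[:,1])>.02)&(P[:,0]<-.02)&(P[:,2]>.125)&(P[:,2]<.15)
    for x in np.arange(-.075,-.01,.01):
        k=m&(abs(P[:,0]-x)<.004)
        if k.sum()>3: print(round(x,3),k.sum(),np.median(P[k,2]))
    k=(abs(P[:,1])<.011)&(P[:,2]>.147)&(P[:,0]<-.03)&(P[:,2]<.16);print("keeper",k.sum(),np.percentile(P[k],[5,50,95],axis=0))
robot.move_straight(tcp(.035,.31,0),vel=.15,attitude=att(0));print(tip())
robot.move_straight(tcp(.035,.211,0),vel=.12);print(tip())
f0=tip()[1]
for x in np.arange(.02,-.05,-.006):
    h=robot.move_straight(tcp(x,.211,0),vel=.04,contact_N=6);p,f,t=tip();print(h,p,f-f0,t)
    if h:break
robot.sleep(.5)
for n in("scene","top"):
    f=robot.grab_frame(n);np.savez(n+"1.npz",**f)
    c=(slice(100,260),slice(150,310));cv2.imwrite(f"pics/{n}1.png",cv2.resize(f["image"][c][:,:,::-1],None,fx=3,fy=3))
a=cv2.imread("pics/scene1.png");b=cv2.imread("pics/top1.png");cv2.imwrite("pics/b1.png",cv2.resize(np.hstack([a,b]),(800,400)))
E
```

```text
-0.065 317 0.13306990680519235
-0.055 132 0.1381115969982966
-0.045 119 0.1385110507149582
-0.035 127 0.13910034640879948
-0.025 114 0.1399358693006344
keeper 42 [[-0.04939184 -0.00967637  0.1476072 ]
 [-0.04743565  0.0004191   0.15224384]
 [-0.04209029  0.01003441  0.15407257]]
(array([3.400e-02, 3.000e-04, 3.098e-01]), array([ 0.04, -0.55, -0.13]), 14.19)
(array([0.0355, 0.0004, 0.2118]), array([0.26, 0.13, 0.54]), 15.17)
False [1.980e-02 1.000e-04 2.112e-01] [-0.02 -1.24 -0.96] 15.69
False [1.37e-02 1.00e-04 2.11e-01] [ 0.04 -0.92 -1.39] 15.99
False [7.70e-03 1.00e-04 2.11e-01] [-0.68  0.26 -0.83] 16.29
False [1.60e-03 1.00e-04 2.11e-01] [ 0.33  0.22 -0.27] 16.59
False [-4.30e-03  1.00e-04  2.11e-01] [-0.08  0.33 -0.8 ] 16.89
False [-1.03e-02  1.00e-04  2.11e-01] [ 0.08 -0.35 -0.6 ] 17.19
False [-1.63e-02  1.00e-04  2.11e-01] [ 0.28 -0.16 -1.55] 17.49
False [-2.23e-02  1.00e-04  2.11e-01] [ 0.82  0.11 -0.85] 17.79
False [-2.83e-02  1.00e-04  2.11e-01] [-0.29  0.22 -0.64] 18.09
False [-3.43e-02  1.00e-04  2.11e-01] [-1.01 -0.58 -0.1 ] 18.39
False [-4.03e-02  1.00e-04  2.11e-01] [-0.62 -0.79 -1.22] 18.69
False [-4.63e-02  1.00e-04  2.11e-01] [ 0.15 -0.23 -0.71] 18.99
```

View pics/b1.png

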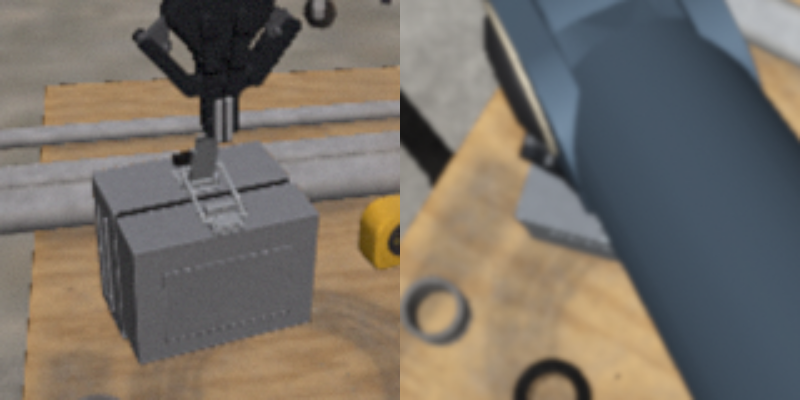

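The cover is now closed up. The bail lies forward over the cover, with its bar at about (228,222) in the left crop, and the lever is still upright at (205,160). I'll check the bar against the keeper in depth.

```bash
python3 - <<'E'
from h import *
f=dict(np.load("scene1.npz"));P=tobox(cloud(f)[125:250,180:290].reshape(-1,3))
im=np.full((560,800,3),255,np.uint8)
for p in P:
    if abs(p[1])<.022: cv2.circle(im,(int((p[0]+.1)*6000),int(550-(p[2]-.12)*6000)),3,(255,0,0) if abs(p[1])<.013 else (0,160,0),-1)
cv2.imwrite("pics/side1.png",im)
E
```

```text
(no output)
```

View pics/side1.png

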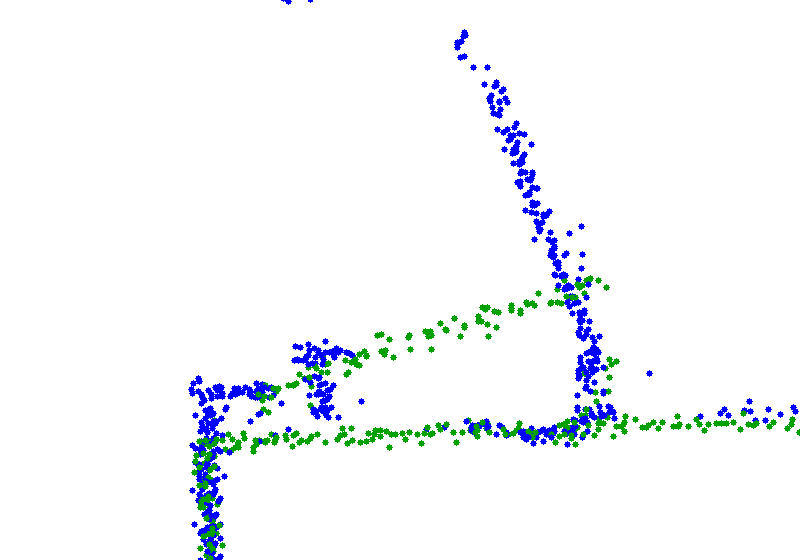

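The bar's middle is at about x=-0.056, z=0.147. That is roughly 9 mm in front of the keeper and below its overhang, so the bail is down where it should be. Next is the lever.

```bash
python3 - <<'E'
from h import *
robot.move_straight(tcp(-.060,.200,0),vel=.08)
robot.move_straight(tcp(-.060,.188,0),vel=.08);robot.sleep(.3)
f0=np.mean([(robot.sleep(.02),tip()[1])[1] for _ in range(10)],axis=0);np.save("f0.npy",f0)
print(tip(),f0)
for th in np.arange(2.0,.25,-.1):
    c,s=np.cos(th),np.sin(th)
    x=(.046 if c>0 else .062)*c-.002*s-.011; z=.148+.046*s+.002*c
    h=robot.move_straight(tcp(x,z,0),vel=.03,contact_N=14);p,f,t=tip();print(round(th,2),h,p,(f-f0).round(1),t)
    if h or np.linalg.norm(f-f0)>18: break
E
```

```text
(array([-0.0599,  0.    ,  0.1881]), array([-0.22,  0.83,  0.61]), 20.73) [-0.032  0.226  0.202]
2.0 False [-0.0388 -0.      0.1889] [ 0.3 -0.2  0.3] 21.6
1.9 False [-3.31e-02  1.00e-04  1.91e-01] [-2.6 -0.3  1.3] 21.95
1.8 False [-2.650e-02  1.000e-04  1.925e-01] [-2.4 -0.   0.1] 22.3
1.7 False [-0.0202 -0.      0.1934] [-0.1  1.1  0.7] 22.66
1.6 False [-1.420e-02 -1.000e-04  1.939e-01] [-0.8 -0.7 -0.3] 23.02
1.5 False [-9.30e-03 -1.00e-04  1.94e-01] [-0.8 -1.2  0.6] 23.33
1.4 False [-0.0049  0.      0.1936] [-1.2  0.7  1.4] 23.63
1.3 False [-5.000e-04  1.000e-04  1.928e-01] [-2.2  0.4  0. ] 23.93
1.2 False [3.700e-03 1.000e-04 1.916e-01] [-3.3 -0.4  2.2] 24.23
1.1 False [8.100e-03 1.000e-04 1.901e-01] [-4.3 -0.8  3.6] 24.53
1.0 False [1.240e-02 1.000e-04 1.881e-01] [-4.1 -0.5  4.3] 24.83
0.9 False [0.0166 0.0002 0.1857] [-3.8 -0.7  4.6] 25.13
0.8 False [0.0205 0.0002 0.1829] [-2.4 -0.3  4.6] 25.43
0.7 False [0.024  0.0002 0.1798] [-2.8 -0.3  4.2] 25.73
0.6 False [0.0271 0.0002 0.1763] [-1.5 -0.8  4.9] 26.03
0.5 False [0.0299 0.0002 0.1725] [-1.  -0.4  5.4] 26.33
0.4 False [3.230e-02 1.000e-04 1.684e-01] [0.3 0.4 4.3] 26.63
0.3 False [0.0338 0.     0.1639] [1.2 0.1 2.8] 26.93
```

```bash
python3 - <<'E'
from h import *
f0=np.load("f0.npy")
avg=lambda n=5:np.mean([(robot.sleep(.02),tip()[1])[1] for _ in range(n)],axis=0)-f0
robot.move_straight(tcp(.035,.159,0),vel=.03,contact_N=12);print(tip(),avg())
z=tip()[0][2]; F=0
while z>.145:
    z-=.0006 if F<7 else .0002
    robot.move_straight(tcp(.035,z,0),vel=.01,contact_N=10)
    F=avg()[2]; print(round(z,4),tip()[0],round(F,1))
    if F>14: break
for _ in range(6): print(avg(10).round(1),tip()[2])
E
```

```text
(array([ 0.0351, -0.0002,  0.1587]), array([0.01, 0.43, 0.62]), 27.26) [ 0.588 -0.124  1.072]
0.158 [ 0.035  -0.0002  0.1579] 2.0
0.1574 [ 0.0351 -0.0002  0.1574] 2.6
0.1568 [ 3.520e-02 -1.000e-04  1.568e-01] 2.4
0.1562 [3.500e-02 1.000e-04 1.561e-01] 2.3
0.1556 [3.490e-02 1.000e-04 1.555e-01] 1.9
0.155 [3.490e-02 1.000e-04 1.549e-01] 2.0
0.1544 [3.490e-02 1.000e-04 1.543e-01] 1.6
0.1538 [3.500e-02 1.000e-04 1.538e-01] 2.0
0.1532 [3.510e-02 1.000e-04 1.536e-01] 4.9
0.1526 [3.510e-02 1.000e-04 1.535e-01] 8.0
0.1524 [3.510e-02 1.000e-04 1.534e-01] 8.8
0.1522 [3.510e-02 1.000e-04 1.534e-01] 10.2
0.152 [0.0351 0.0002 0.1534] 10.9
0.1518 [0.0352 0.0002 0.1534] 12.4
0.1516 [0.0351 0.0002 0.1533] 13.2
0.1514 [0.0351 0.0002 0.1533] 13.8
0.1512 [0.0351 0.0002 0.1533] 15.3
[-3.1 -2.8 15.2] 33.17
[-3.2 -2.7 15. ] 33.34
[-2.9 -2.8 14.8] 33.51
[-2.9 -2.6 15.1] 33.67
[-3.1 -2.9 15.2] 33.84
[-2.9 -2.9 15.2] 34.01
```

```bash
python3 - <<'E'
from h import *
robot.sleep(.4)
robot.move_straight(tcp(.035,.175,0),vel=.04)
robot.move_straight(tcp(.02,.30,0),vel=.12)
robot.move_straight(tcp(-.2,.32,0),vel=.2);robot.sleep(.3);print(tip())
P=[]
for n in("scene","top"):
    f=robot.grab_frame(n);w=cloud(f)
    P.append(tobox((w[125:250,180:290] if n=="scene" else w[110:225,190:305]).reshape(-1,3)))
    if n=="scene": cv2.imwrite("pics/s2.png",cv2.resize(f["image"][120:310,150:340][:,:,::-1],(560,560),interpolation=cv2.INTER_CUBIC))
P=P[0];im=np.full((560,800,3),255,np.uint8)
for p in P:
    if abs(p[1])<.022: cv2.circle(im,(int((p[0]+.08)*5000),int(550-(p[2]-.10)*5000)),3,(255,0,0) if abs(p[1])<.013 else (0,160,0),-1)
cv2.imwrite("pics/c2.png",np.hstack([cv2.resize(im,(500,400)),cv2.resize(cv2.imread("pics/s2.png"),(300,300))[:].repeat(1,0) if 0 else cv2.copyMakeBorder(cv2.resize(cv2.imread("pics/s2.png"),(300,300)),0,100,0,0,0)]))
E
```

```text
(array([-1.996e-01, -1.000e-04,  3.198e-01]), array([-0.33, -0.47,  0.36]), 37.91)
```

View pics/c2.png

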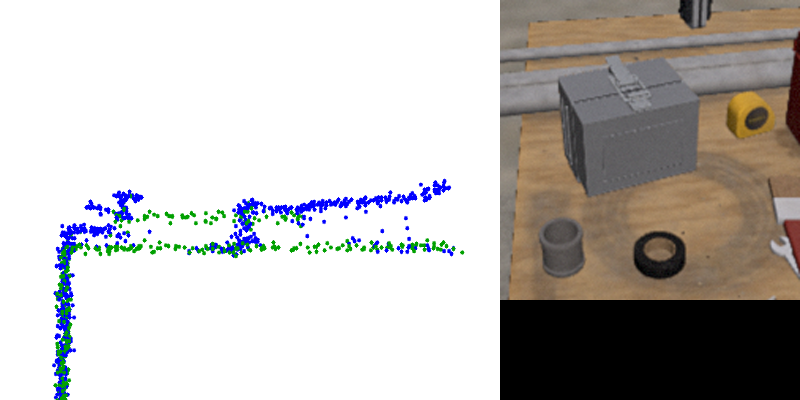

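The lever is down, the bail is hooked at the keeper (120,205 in the profile), the cover is flush and the bystanders are in place. I'll fit the lever slope before handing in.

```bash
python3 - <<'E'
from h import *
f=robot.grab_frame("scene");P=tobox(cloud(f)[125:250,180:290].reshape(-1,3))
m=(abs(P[:,1])<.009)&(P[:,2]>.146)&(P[:,2]<.17)&(P[:,0]>.012)
for lo,hi in((.018,.05),(.012,.065)):
    k=m&(P[:,0]>lo)&(P[:,0]<hi);print(k.sum(),np.polyfit(P[k,0],P[k,2],1))
for x in(.02,.03,.04,.05,.06):print(x,np.median(P[m&(abs(P[:,0]-x)<.004),2]))
k=(P[:,2]>.05)&(P[:,2]<.13)&(P[:,0]<-.03)&(abs(P[:,1])<.07);print("cover face",np.polyfit(P[k,2],P[k,0],1),np.median(P[k,0]))
k=(P[:,0]>0)&(P[:,0]<.06)&(abs(P[:,1])>.03)&(P[:,2]>.13);print("top",np.polyfit(P[k,0],P[k,2],1))
E
```

```text
70 [0.05055458 0.15143163]
115 [0.11570998 0.14962228]
0.02 0.1522346157003519
0.03 0.1529188405884013
0.04 0.15382354257426997
0.05 0.15482913554434352
0.06 0.15788926588824292
cover face [ 0.00777936 -0.06048097] -0.05978595494672097
top [-0.00213511  0.14049399]
```

The strip slopes about 0.05 to 0.09 rad (its end is flared), and the cover is within about 0.008 rad of metal to metal. I'm handing in.

```bash
python3 -c "
from plant import robot
print(robot.close_job())"
```

```text
the job is handed in; nothing more can be done
None
```

The job is handed in: the cover is drawn tight, the bail is hooked behind the keeper, and the lever was held down at about 15 N for over a second and stayed on its rest after I let go; the bystanders looked undisturbed, but the hand-in call gave no verdict.

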